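Tidy the coffee table after games night

TASK

Tidy up the coffee table: on the wooden tray build one neat stack, with the long domino box at the bottom, centred and lying lengthways along the tray, the playing-card box centred on it with its long side the same way, and the round dice tin centred on top. Set the tall amber candle jar upright on the middle of the round grey stone coaster and put its wooden lid fully home in its mouth. Leave the mug, the remote control and the small clear tealight glass where they are, and never tip the candle jar over.

Things in the scene. Friction and masses are not known exactly. Their poses are not given: they have to be found in the camera images.
- domino_box: Loose pale wooden box, 150 x 60 x 36 mm high (x, y, z), lid side up with black pips on it; about 0.35 kg. Origin at the centre of its underside, x along its length. Starts flat on the table. Grip it across its 60 mm width.
- card_box: Loose playing-card box, 90 x 60 x 24 mm high (x, y, z), white with a blue top panel bearing a white diamond; about 0.12 kg. Origin at the centre of its underside, x along its 90 mm length. Starts flat on the table.
- tin: Loose plain round metal dice tin, closed, diameter 52 mm, height 30 mm; about 0.11 kg. Origin at the centre of its underside, z up. Starts upright on the table.
- candle: Loose candle in a straight amber glass jar with an open mouth: outer diameter 66 mm, height 85 mm, wall 4 mm (mouth 58 mm), white wax filling it to 56 mm and a wick to 66 mm; about 0.33 kg. Origin at the centre of its underside, z up. Starts upright on the table.
- candle_lid: Loose wooden jar lid: cork plug, diameter 50, 10 mm high; above it a wooden disc, diameter 68, 8 mm thick (10 to 18 mm over the origin); on that a round knob, diameter 20, 24 mm tall (top at 42 mm). About 0.07 kg. Origin at the centre of the plug's underside, z up. Starts plug down on the table. Seated, the disc rests on the jar's rim, its origin 75 mm above the jar's.
- tray: Fixed dark wooden tray, 210 x 130 mm outside (x, y), floor 6 mm thick, rim 6 mm wide and 16 mm high over the table. Origin at the centre of its underside, x along its length.
- coaster: Fixed round grey stone coaster, diameter 100 mm, 8 mm thick. Origin at the centre of its underside, z up.
- mug: Bystander: loose blue ceramic mug with a handle, diameter 76 mm, height 90 mm. Origin at the centre of its underside. To be left where it is.
- remote: Bystander: loose black remote control lying flat, 170 x 42 x 18 mm. Origin at the centre of its underside, x along its length. To be left where it is.
- tealight: Bystander: loose small clear glass tealight holder, diameter 52 mm, height 45 mm. Origin at the centre of its underside. To be left where it is.
There are look-alikes about, which are no part of the job. There is more than one size of the candle_lid; the job needs the smallest.

How it is judged (in metres and radians):
At the end, for the whole second after the job is handed in: Domino box flat within 15 mm of the tray's centre, card box on it and tin on that, each within 12 mm of the centre below, boxes within 10 degrees of the length of what is below; candle jar upright within 12 mm of the coaster's centre, lid seated (height 4 mm, sideways 8 mm); all at rest (horizontal distance between domino_box and tray below 0.015 m and z of domino_box in the frame of tray between 0.002 and 0.01 m and angle between each of domino_box, card_box, tin, candle, candle_lid's own z axis and vertical below 0.1 rad and linear speed of each of domino_box, card_box, tin, candle, candle_lid below 0.02 m/s and angle between the x axis of domino_box and the x axis of tray, either way round below 0.17 rad and horizontal distance between card_box and domino_box below 0.012 m and z of card_box in the frame of domino_box between 0.032 and 0.04 m and angle between the x axis of card_box and the x axis of domino_box, either way round below 0.17 rad and horizontal distance between tin and card_box below 0.012 m and z of tin in the frame of card_box between 0.02 and 0.028 m and horizontal distance between candle and coaster below 0.012 m and z of candle in the frame of coaster between 0.004 and 0.012 m and horizontal distance between candle_lid and candle below 0.008 m and z of candle_lid in the frame of candle between 0.071 and 0.079 m); the robot touches nothing.
It fails at once if the candle jar is tipped over (angle between candle's own z axis and vertical above 0.7 rad).
It fails at once if the mug is moved by more than 30 mm (distance of mug from where it was at the start of the episode above 0.03 m).
It fails at once if the remote control is moved by more than 30 mm (distance of remote from where it was at the start of the episode above 0.03 m).
It fails at once if the tealight glass is moved by more than 30 mm (distance of tealight from where it was at the start of the episode above 0.03 m).
It also fails if it takes over 125 s, if anything falls off the work surface, if the arm or the gripper's body presses on something with over 40 N, if the wrist force passes 120 N, or if a joint passes its speed limit or range.

ROBOT

A 6-joint arm with a two-finger parallel gripper is mounted at the origin on the work surface. World frame = base frame: x ahead of the robot, y to its left, z up, the work surface at z = 0. Lengths are in mm, angles in rad, forces in N, time in s.
With the tool pointing down it reaches from about 350 to 1000 mm from the base axis. Payload 7.1 kg.
Tool frame: the origin (TCP) lies at the very end of the fingers, on their centre line; the grasp point (between the pads) lies 19 mm behind it; z points along the fingers, y is the direction in which the jaws open and shut (so a half turn about z gives the same grasp; the last joint's range is limited). The gripper opens to 85 mm and grips with 20 to 120 N. Pads are 22 mm wide; open, the fingers measure 114 mm over their backs; the gripper's body (76 mm by 85 mm) begins 54 mm behind the grasp point. The pads swing forward as they close: fully open they stand 13 mm farther back than shut.
Start: joints at [-1.233, 0.423, 1.63, -0, 1.089, -0.019], TCP at [218.315, -585.614, 231.319] pointing down, gripper open.
Joint ranges: [-3, 3], [-0.9, 2.11], [0.09, 2.58], [-1.31, 4.45], [0.11, 2.69], [-2.54, 2.54]. Speed limits (rad/s): [2.39, 2.39, 3.01, 3.14, 3.14, 3.14].

INTERFACE

Orientations are given as a unit quaternion [x, y, z, w].
In Python, from plant import r, snapshot, camera_info, look_for, spot_point gives the robot as it stands. The module is installed in compiled form; this text tells all that it offers.
- The arm moves only by the tool jog_arm, never from a script. Its argument "deltas" is a list of rows, each a list of 5 numbers: the opening, from -1 (shut) to 1 (fully open), then the shift along the world's x, y, z in units of 25 mm (1.0 is 25 mm), then the turn about the world's z in rad. A call has 1 to 12 rows; each row is the pose to reach, as a shift and turn from the pose commanded when the call began; what a row does not reach only later rows make up. A row lasts 1/10 s, in which the tool goes at most 50 mm and 8.59 degrees, less where a joint would pass 70% of its speed; a pose out of reach is approached as far as the arm can. A call with a gripper value outside its range is refused whole. The fingers move at their own pace and stop on an object; "squeeze" is the grip in N (left out, the last holds). Time passes only in rows, so rows that repeat a pose let the fingers close. It gives the time, the measured TCP pose, the force and the opening at its end, in the units of the state.
- r.observe(): the state, without advancing time (a new reading comes with each control period).
- snapshot(name): name is "scene" or "side" or "wrist"; returns the picture (400x640x3 uint8, red, green, blue); there is no depth.
- camera_info(name): a dict with "intrinsics" (3x3 intrinsics, pixels), "cam_to_world" (4x4, takes a point from camera to world coordinates). Camera axes: x right, y down, z forward; pixel columns grow to the right and rows downward; lengths in mm; the calibration is good to about 2 mm. A picture is of the moment at which its call begins: read the wrist's pose just before it. camera_info takes no time and is no camera call; for the wrist camera it gives the pose at the moment of the call.
- r.hand_in(): hands the job in, once; it reports no verdict.
Trained networks look in the newest picture that a camera, given by its name, has taken for a name from the list of things; names that differ only in an ending like _2 or _b are one class to them, and where a whole thing is asked for, a point or a joint stands for the part that bears it (a point fixed in the world has none). Each returns a list of dicts, best first, with "score" (0 to 1); they miss things now and then, are a little off and sometimes report something else, mostly with a low value. They report only what shows in the picture. A call takes as long as a camera call. They do not tell look-alikes from the thing itself.
- look_for(camera, query): "box" ([left, top, right, bottom] in pixels, round what is visible of it).
- spot_point(camera, query): "position" ([column, row] in pixels: a listed point, or the origin of a listed thing).
The state is a dict: "clock": time; "qpos": joint angles; "dq": joint speeds; "effort": joint torques, N m; "position": TCP position; "ee_rot": TCP orientation; "ft_force": force on the tool from outside, world axes, zero at the start; "moment": the same for the moment, N m; "gripper_width": finger opening in mm.
Only numpy, scipy, OpenCV 4.12 (cv2) and the standard library are available. Lean on these libraries where they do the work, as an engineer would, in place of code of your own. Each camera call takes 0.05 s, during which the arm holds its last target.

## Working session

There is one attempt and no reset: what is moved stays moved. The work goes in short steps, Python scripts to look and compute and a tool call to move; the robot and the scene stay as the last step left them, time stands still between calls to the robot, and variables do not carry over. Pictures are saved under pics/ and viewed, and the job is handed in when it is done.

Besides the shell and the picture viewer there is one more tool, called as name(argument=value, ...) on one line, values as JSON. jog_arm: Moves the arm, as the interface text tells. Its arguments: {"type":"object","properties":{"deltas":{"type":"array","items":{"type":"array","items":{"type":"number"}}},"squeeze":{"type":"number"}},"required":["deltas"]}

```bash
mkdir -p pics
cat > h.py <<'E'
import numpy as np, cv2
from plant import r, snapshot, camera_info, look_for, spot_point
def pix2w(cam,uv,z,info=None):
    i=info or camera_info(cam);K=np.array(i["intrinsics"]);T=np.array(i["cam_to_world"])
    d=T[:3,:3]@np.linalg.solve(K,[uv[0],uv[1],1.]);o=T[:3,3]
    return (o+d*(z-o[2])/d[2])
def w2pix(cam,p,info=None):
    i=info or camera_info(cam);K=np.array(i["intrinsics"]);T=np.array(i["cam_to_world"])
    c=T[:3,:3].T@(np.array(p)-T[:3,3]);q=K@c;return q[:2]/q[2]
def save(n,img): cv2.imwrite("pics/"+n+".png",img[:,:,::-1])
E
python3 - <<'E'
from h import *
for c in ["scene","side","wrist"]:
    save(c+"0",snapshot(c));i=camera_info(c);print(c,np.round(i["intrinsics"],1).tolist(),np.round(i["cam_to_world"],3).tolist())
s=r.observe();print({k:np.round(v,3).tolist() for k,v in s.items()})
for n in "domino_box card_box tin candle candle_lid tray coaster mug remote tealight".split():
  for c in ["scene","side"]:
    print(n,c,[(np.round(d["position"]).tolist(),round(d["score"],2)) for d in spot_point(c,n)][:4])
E
```

```text
scene [[498.9, 0.0, 314.5], [0.0, 498.9, 195.6], [0.0, 0.0, 1.0]] [[-0.164, 0.815, -0.556, 1128.965], [0.986, 0.137, -0.091, 115.045], [0.002, -0.563, -0.826, 953.088], [0.0, 0.0, 0.0, 1.0]]
side [[462.7, 0.0, 319.0], [0.0, 462.7, 204.3], [0.0, 0.0, 1.0]] [[-0.993, -0.087, 0.08, 440.26], [-0.118, 0.768, -0.63, 790.277], [-0.007, -0.635, -0.772, 1016.147], [0.0, 0.0, 0.0, 1.0]]
wrist [[327.7, 0.0, 317.4], [0.0, 327.7, 199.8], [0.0, 0.0, 1.0]] [[0.35, -0.905, -0.242, 279.198], [-0.937, -0.338, -0.089, -562.461], [-0.001, 0.257, -0.966, 373.711], [0.0, 0.0, 0.0, 1.0]]
{'clock': 0.15, 'qpos': [-1.233, 0.424, 1.63, 0.0, 1.089, -0.019], 'dq': [-0.001, -0.004, -0.001, -0.0, -0.0, 0.001], 'effort': [0.0, -55.777, -28.202, -0.0, 0.005, -0.0], 'position': [218.179, -585.248, 230.719], 'ee_rot': [0.984, 0.177, -0.0, -0.001], 'ft_force': [-0.143, -0.412, 0.079], 'moment': [0.024, 0.035, 0.035], 'gripper_width': 85.421}
domino_box scene [([346.0, 260.0], 0.73)]
domino_box side [([281.0, 242.0], 0.58), ([240.0, 282.0], 0.52), ([291.0, 181.0], 0.38)]
card_box scene [([247.0, 238.0], 0.8)]
card_box side [([292.0, 180.0], 0.73), ([317.0, 334.0], 0.54)]
tin scene [([316.0, 185.0], 0.66)]
tin side [([353.0, 219.0], 0.67)]
candle scene [([252.0, 176.0], 0.93)]
candle side [([350.0, 179.0], 0.63), ([336.0, 137.0], 0.29)]
candle_lid scene [([378.0, 185.0], 0.93), ([448.0, 159.0], 0.62), ([394.0, 147.0], 0.58)]
candle_lid side [([398.0, 280.0], 0.93), ([394.0, 327.0], 0.85), ([352.0, 260.0], 0.61)]
tray scene [([170.0, 188.0], 0.84)]
tray side [([331.0, 138.0], 0.91)]
coaster scene [([464.0, 226.0], 0.98)]
coaster side [([317.0, 335.0], 0.71)]
mug scene [([167.0, 283.0], 0.68)]
mug side [([262.0, 144.0], 0.9)]
remote scene [([295.0, 308.0], 0.7), ([315.0, 183.0], 0.45)]
remote side [([238.0, 208.0], 0.64)]
tealight scene [([411.0, 300.0], 0.82)]
tealight side [([239.0, 283.0], 0.88), ([351.0, 180.0], 0.42)]
```

View pics/scene0.png

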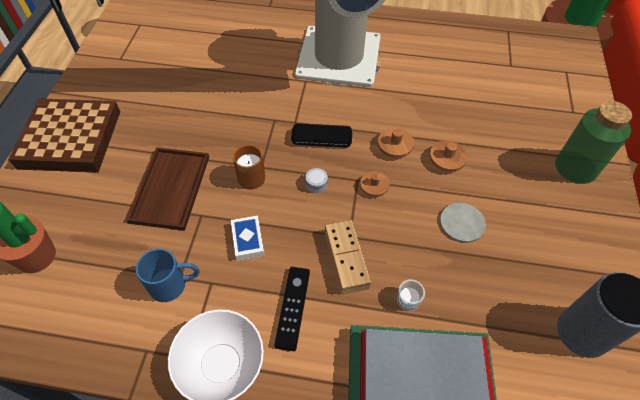

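View pics/side0.png

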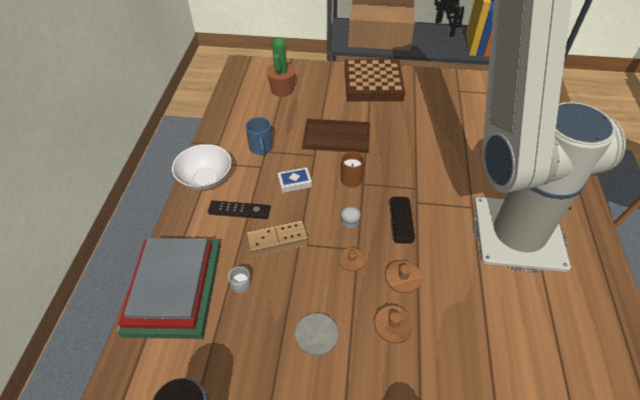

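Run:
```python
from h import *
a=cv2.imread("pics/scene0.png");b=cv2.imread("pics/side0.png")
cv2.imwrite("pics/crops.png",np.vstack([cv2.resize(a[110:230,340:500],None,fx=4,fy=4,interpolation=3)[:300],cv2.resize(b[210:350,320:480],None,fx=4,fy=4,interpolation=3)[100:400]]))
import itertools
# triangulate
def tri(u,v):
    P=[]
    A=[];B=[]
    for c,p in(("scene",u),("side",v)):
        i=camera_info(c);T=np.array(i["cam_to_world"]);d=T[:3,:3]@np.linalg.solve(np.array(i["intrinsics"]),[*p,1.]);d/=np.linalg.norm(d)
        M=np.eye(3)-np.outer(d,d);A.append(M);B.append(M@T[:3,3])
    return np.linalg.solve(sum(A),sum(B))
for n,u,v in [("dom",(346,260),(281,242)),("card",(247,238),(292,180)),("tin",(316,185),(353,219)),("candle",(252,176),(350,179)),("tray",(170,188),(331,138)),("coaster",(464,226),(317,335)),("mug",(167,283),(262,144)),("remote",(295,308),(238,208)),("teal",(411,300),(239,283)),
 ("lidA",(378,185),(352,260)),("lidB",(448,159),(394,327)),("lidC",(394,147),(398,280))]:
    print(n,np.round(tri(u,v)),"scene z0",np.round(pix2w("scene",u,0)[:2]),"side z0",np.round(pix2w("side",v,0)[:2]))
for c in ("scene","side"):
  for d in look_for(c,"candle_lid"): print(c,np.round(d["box"],1),d["score"])
```

```text
dom [634. 101.  -6.] scene z0 [641. 103.] side z0 [631. 102.]
card [ 633. -112.   15.] scene z0 [ 623. -117.] side z0 [ 637. -122.]
tin [449.   4.  -5.] scene z0 [458.   9.] side z0 [446.   3.]
candle [ 464. -142.    7.] scene z0 [ 457. -146.] side z0 [ 466. -146.]
tray [ 536. -315.   11.] scene z0 [ 523. -326.] side z0 [ 540. -318.]
coaster [507. 350.  -6.] scene z0 [514. 351.] side z0 [505. 350.]
mug [ 755. -254.    8.] scene z0 [ 754. -254.] side z0 [ 756. -265.]
remote [768.  16.  17.] scene z0 [764.  16.] side z0 [772.   1.]
teal [712. 243.  10.] scene z0 [708. 245.] side z0 [715. 237.]
lidA [441. 149.  14.] scene z0 [434. 152.] side z0 [439. 137.]
lidB [330. 312.   3.] scene z0 [328. 313.] side z0 [329. 310.]
lidC [319. 182.   4.] scene z0 [312. 180.] side z0 [321. 183.]
scene [378.3 129.8 414.2 157.5] 0.86
scene [359.9 169.9 393.7 198.9] 0.69
scene [430.8 140.2 463.5 172.8] 0.63
side [382.5 262.5 419.7 293.6] 0.85
side [375.2 307.3 411.6 345.7] 0.72
side [337.4 246.6 367.9 272.5] 0.55
```

View pics/crops.png

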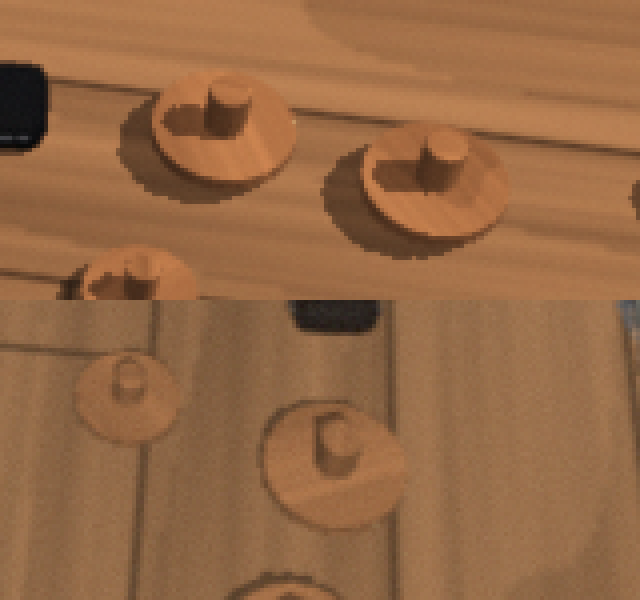

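Three lids show, at scene pixels (375,184), (395,143) and (448,156). The one at (375,184) is the smallest, 34 px wide against 36 even though it lies nearer the camera. The crop confirms it, and in the side view it is at (352,259). Next I'll fit the exact poses.

```bash
cat > fit.py <<'E'
from h import *
from scipy.optimize import minimize
import sys
def boxp(l,w,h,z0=0): return np.array([[sx*l/2,sy*w/2,z] for sx in(-1,1) for sy in(-1,1) for z in(z0,z0+h)])
def cyl(d,z0,z1): 
    t=np.linspace(0,2*np.pi,32,endpoint=False); return np.array([[d/2*np.cos(a),d/2*np.sin(a),z] for a in t for z in(z0,z1)])
M={"domino_box":(boxp(150,60,36),(634,101,1.3)),"card_box":(boxp(90,60,24),(630,-118,0.0)),"tin":(cyl(52,0,30),(449,5,0)),
"candle":(cyl(66,0,85),(462,-145,0)),"tray":(boxp(210,130,16),(536,-320,0.0)),"coaster":(cyl(100,0,8),(507,350,0)),
"candle_lid":(np.vstack([cyl(68,10,18),cyl(20,18,42)]),(438,145,0))}
infos={c:camera_info(c) for c in("scene","side")}
def hull(pts,p,c,S=1):
    a=p[2];R=np.array([[np.cos(a),-np.sin(a),0],[np.sin(a),np.cos(a),0],[0,0,1]])
    w=pts@R.T+[p[0],p[1],0];q=np.array([w2pix(c,x,infos[c]) for x in w])
    return cv2.convexHull(q.astype(np.float32))[:,0]
def mask(h,S=4):
    m=np.zeros((400*S,640*S),np.uint8);cv2.fillConvexPoly(m,np.round(h*S+S/2-.5).astype(np.int32),1);return m
if __name__=="__main__":
  imgs={c:cv2.imread(f"pics/{c}0.png") for c in infos}
  res={}
  for n,(pts,p0) in M.items():
    p0=np.array(p0,float)
    rnd=n in("tin","candle","coaster","candle_lid")
    seg={}
    for c in infos:
        gc=np.full((400,640),cv2.GC_BGD,np.uint8)
        h=hull(pts,p0,c);ctr=h.mean(0)
        m0=mask(h,1);big=cv2.dilate(m0,np.ones((21,21)));sm=cv2.erode(m0,np.ones((9,9)))
        gc[big>0]=cv2.GC_PR_BGD;gc[m0>0]=cv2.GC_PR_FGD;gc[sm>0]=cv2.GC_FGD
        ring=cv2.dilate(m0,np.ones((61,61)))
        x,y,w,hh=cv2.boundingRect(ring)
        sub=gc[y:y+hh,x:x+w].copy()
        cv2.grabCut(imgs[c][y:y+hh,x:x+w].copy(),sub,None,np.zeros((1,65)),np.zeros((1,65)),5,cv2.GC_INIT_WITH_MASK)
        s=np.zeros((400,640),np.uint8);s[y:y+hh,x:x+w]=(sub==1)|(sub==3)
        nl,lab,st,_=cv2.connectedComponentsWithStats(s)
        s=(lab==1+np.argmax(st[1:,4])).astype(np.uint8)
        seg[c]=s
    S4={c:cv2.resize(s,None,fx=4,fy=4,interpolation=cv2.INTER_LINEAR) for c,s in seg.items()}
    def cost(p,cams):
        q=[p[0],p[1],0 if rnd else p[2]/50];t=0
        for c in cams:
            m=mask(hull(pts,q,c));i=(m&S4[c]).sum();u=(m|S4[c]).sum();t-=i/u
        return t/len(cams)
    best=None
    for cams in(["scene"],["side"],["scene","side"]):
      best=None
      for dy in ([0] if rnd else ([-.35,-.15,0.05,.25,.45])):
        x0=np.array([p0[0],p0[1],(p0[2]+dy)*50])
        if rnd:x0=x0[:2]
        sim=np.vstack([x0]+[x0+10*e for e in np.eye(len(x0))])
        o=minimize(cost,x0,args=(cams,),method="Nelder-Mead",options=dict(initial_simplex=sim,xatol=.1,fatol=1e-4))
        if best is None or o.fun<best.fun:best=o
      v=best.x.copy()
      if not rnd:v[2]/=50
      print(n,cams,np.round(v,3),round(-best.fun,3))
    q=list(v)+([0] if rnd else [])
    for c in infos:
        cv2.drawContours(imgs[c],cv2.findContours(seg[c],0,1)[0],-1,(0,255,0),1)
        cv2.polylines(imgs[c],[np.round(hull(pts,q,c)).astype(np.int32)],True,(0,0,255),1)
  for c in infos: cv2.imwrite(f"pics/fit_{c}.png",imgs[c])
  a=np.vstack([imgs["scene"][120:320,110:510],imgs["side"][100:370,220:620]])
  cv2.imwrite("pics/fit.png",cv2.resize(a,None,fx=1.27,fy=1.27))
E
python3 fit.py
```

```text
domino_box ['scene'] [632.23   96.177   1.082] 0.659
domino_box ['side'] [639.912  98.283   0.69 ] 0.781
domino_box ['scene', 'side'] [638.131  96.787   0.732] 0.714
card_box ['scene'] [ 6.30791e+02 -1.22469e+02  1.93000e-01] 0.818
card_box ['side'] [ 6.27937e+02 -1.15266e+02  3.56000e-01] 0.949
card_box ['scene', 'side'] [ 6.28088e+02 -1.15835e+02  3.54000e-01] 0.874
tin ['scene'] [455.769   5.868] 0.765
tin ['side'] [454.301   8.234] 0.943
tin ['scene', 'side'] [454.722   7.408] 0.843
candle ['scene'] [ 464.036 -145.28 ] 0.904
candle ['side'] [ 460.567 -146.509] 0.939
candle ['scene', 'side'] [ 461.558 -146.406] 0.914
tray ['scene'] [ 5.24839e+02 -3.26758e+02  1.80000e-02] 0.974
tray ['side'] [ 5.24562e+02 -3.24877e+02  1.40000e-02] 0.957
tray ['scene', 'side'] [ 5.24695e+02 -3.26053e+02  1.30000e-02] 0.961
coaster ['scene'] [507.001 344.383] 0.946
coaster ['side'] [506.343 346.905] 0.974
coaster ['scene', 'side'] [506.719 346.098] 0.95
candle_lid ['scene'] [436.802 143.222] 0.762
candle_lid ['side'] [441.361 141.384] 0.855
candle_lid ['scene', 'side'] [440.913 143.698] 0.803
```

```bash
sed -i 's/(634,101,1.3)/(634,101,0.2)/; s/(630,-118,0.0)/(630,-116,0.2)/; s/(449,5,0)/(455,7,0)/; s/(438,145,0)/(440,143,0)/; s/(536,-320,0.0)/(525,-325,0.0)/' fit.py; python3 fit.py
```

```text
domino_box ['scene'] [6.3885e+02 1.0208e+02 2.9200e-01] 0.751
domino_box ['side'] [6.40944e+02 1.03791e+02 3.72000e-01] 0.861
domino_box ['scene', 'side'] [6.40616e+02 1.02843e+02 3.23000e-01] 0.802
card_box ['scene'] [ 6.27673e+02 -1.14782e+02  3.72000e-01] 0.943
card_box ['side'] [ 6.27976e+02 -1.15287e+02  3.58000e-01] 0.948
card_box ['scene', 'side'] [ 6.28265e+02 -1.14841e+02  3.71000e-01] 0.943
tin ['scene'] [455.682   6.393] 0.763
tin ['side'] [454.447   8.263] 0.944
tin ['scene', 'side'] [454.787   7.405] 0.844
candle ['scene'] [ 466.888 -145.127] 0.91
candle ['side'] [ 460.56  -146.266] 0.942
candle ['scene', 'side'] [ 461.907 -146.413] 0.913
tray ['scene'] [ 5.24337e+02 -3.27178e+02  2.00000e-02] 0.975
tray ['side'] [ 5.24026e+02 -3.24370e+02  2.10000e-02] 0.953
tray ['scene', 'side'] [ 5.24171e+02 -3.25649e+02  1.90000e-02] 0.96
coaster ['scene'] [507.001 344.383] 0.946
coaster ['side'] [506.343 346.905] 0.974
coaster ['scene', 'side'] [506.719 346.098] 0.95
candle_lid ['scene'] [438.289 142.759] 0.76
candle_lid ['side'] [441.414 140.667] 0.841
candle_lid ['scene', 'side'] [439.77  142.062] 0.796
```

View pics/fit.png

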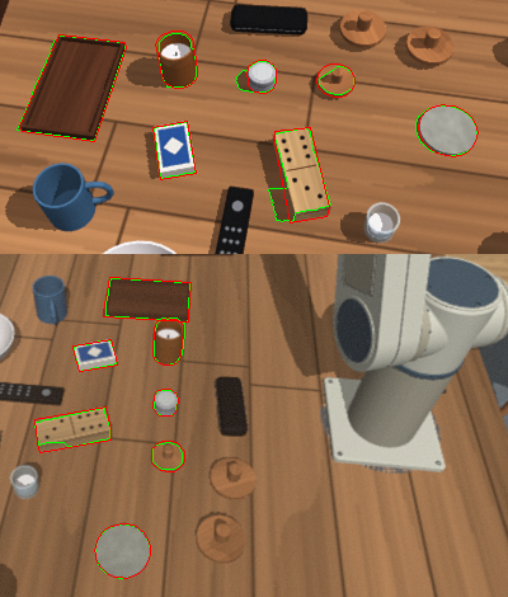

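Fits agree with both pictures: domino (640,103), card (628,-115), tin (455,7.5), candle (462,-146), tray (524,-326), coaster (507,346), small lid (440,142). I'll move over the domino box first.

jog_arm(deltas=[[1,16.87,27.5,0,-0.03],[1,16.87,27.5,0,-0.03],[1,16.87,27.5,0,-0.03],[1,16.87,27.5,0,-0.03],[1,16.87,27.5,0,-0.03],[1,16.87,27.5,0,-0.03],[1,16.87,27.5,0,-0.03],[1,16.87,27.5,0,-0.03],[1,16.87,27.5,0,-0.03],[1,16.87,27.5,0,-0.03],[1,16.87,27.5,0,-0.03],[1,16.87,27.5,0,-0.03]], squeeze=50)

```text
clock: 2.45
position: [533.0, -72.2, 231.6]
ee_rot: [0.987, 0.163, 0.0, 0.0]
ft_force: [0.5, -0.5, 0.3]
gripper_width: 85.2
```

jog_arm(deltas=[[1,4.2,6.9,0,0],[1,4.2,6.9,0,0],[1,4.2,6.9,0,0],[1,4.2,6.9,0,0],[1,4.2,6.9,0,0],[1,4.2,6.9,0,0],[1,4.2,6.9,0,0]])

```text
clock: 3.15
position: [636.3, 97.7, 231.0]
ee_rot: [0.987, 0.163, -0.001, 0.0]
ft_force: [0.4, 0.1, 1.0]
gripper_width: 85.3
```

```bash
cat > wr.py <<'E'
import sys
from h import *
# overlay box model top at hypothesised pose on wrist image
def show(name,objs,crop=None):
    i=camera_info("wrist");im=snapshot("wrist")[:,:,::-1].copy()
    raw=im.copy()
    for pts in objs:
        q=np.array([w2pix("wrist",x,i) for x in pts]);cv2.polylines(im,[np.round(q*8).astype(np.int32)],True,(0,0,255),1,cv2.LINE_AA,3)
    cv2.imwrite(f"pics/{name}.png",im);return raw,i
def rect(x,y,z,a,l,w):
    c,s=np.cos(a),np.sin(a);return [(x+c*u-s*v,y+s*u+c*v,z) for u,v in((l/2,w/2),(-l/2,w/2),(-l/2,-w/2),(l/2,-w/2))]
def circ(x,y,z,d): return [(x+d/2*np.cos(t),y+d/2*np.sin(t),z) for t in np.linspace(0,6.283,40)]
E
python3 - <<'E'
from wr import *
s=r.observe();print(s["position"],s["ee_rot"],s["clock"])
show("w1",[rect(640,102,36,.33,150,60)])
E
```

```text
[636.34837886  97.69788985 230.97382178] [ 9.86693613e-01  1.62589501e-01 -5.96497429e-04  1.08619035e-04] 3.15
```

View pics/w1.png

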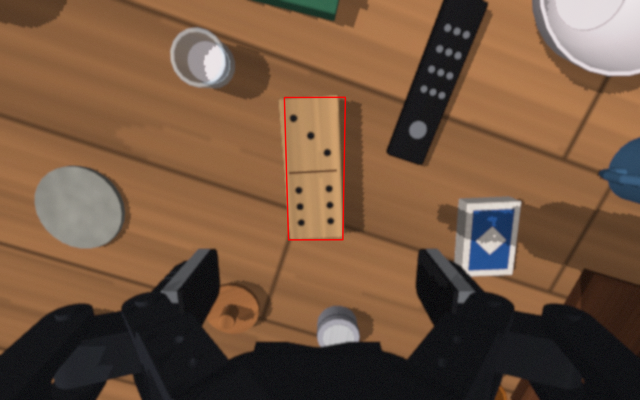

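The wrist picture shows the domino box at about (313,168), turned about 0.03 rad further than the overlay. Its yaw is therefore about 0.36 at (640,103). Going down part way now.

jog_arm(deltas=[[1,0.1,0.15,-2,0.03],[1,0.1,0.15,-4,0.03],[1,0.1,0.15,-5.2,0.03],[1,0.1,0.15,-5.2,0.03],[1,0.1,0.15,-5.2,0.03]])

```text
clock: 3.7
position: [639.6, 101.1, 102.0]
ee_rot: [0.984, 0.177, -0.0, 0.0]
ft_force: [0.7, 0.3, 1.2]
gripper_width: 85.2
```

Run:
```python
from wr import *
s=r.observe();print(s["position"],2*np.arctan2(s["ee_rot"][1],s["ee_rot"][0]),s["clock"])
show("w2",[rect(640.5,103,36,.36,150,60)])
```

```text
[639.63260963 101.06766121 101.95178376] 0.3554180291149037 3.7
```

View pics/w2.png

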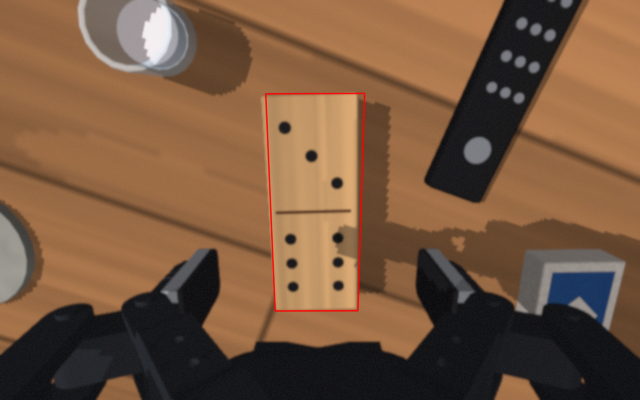

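jog_arm(deltas=[[1,0.04,0.06,-1.8,0.01],[1,0.04,0.06,-3.2,0.01],[1,0.04,0.06,-3.84,0.01],[1,0.04,0.06,-3.84,0.01],[0.1,0.04,0.06,-3.84,0.01],[0.1,0.04,0.06,-3.84,0.01],[0.1,0.04,0.06,-3.84,0.01],[0.1,0.04,0.06,-3.84,0.01],[0.1,0.04,0.06,-3.84,0.01],[0.1,0.04,0.06,-3.84,0.01]])

```text
clock: 4.75
position: [642.5, 103.9, 8.0]
ee_rot: [0.983, 0.182, 0.002, 0.0]
ft_force: [0.1, 0.1, 6.2]
gripper_width: 59.2
```

jog_arm(deltas=[[-0.5,0,0,0,0],[-0.5,0,0,0,0],[-0.5,0,0,1,0],[-0.5,0,0,3,0],[-0.5,0,0,5,0],[-0.5,0,0,5,0],[-0.5,0,0,5,0]])

```text
clock: 5.45
position: [641.4, 103.7, 132.5]
ee_rot: [0.983, 0.182, 0.002, 0.0]
ft_force: [-0.5, -0.5, -4.5]
gripper_width: 58.8
```

Run:
```python
from wr import *
s=r.observe();print(s["position"],2*np.arctan2(s["ee_rot"][1],s["ee_rot"][0]),s["clock"])
show("w3",[]);save("s3",snapshot("side"))
```

```text
[641.41529487 103.68428342 132.52319194] 0.36683782261069103 5.45
```

View pics/w3.png

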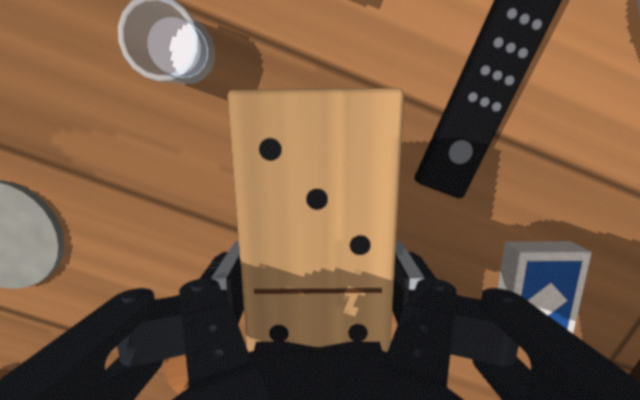

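View pics/s3.png

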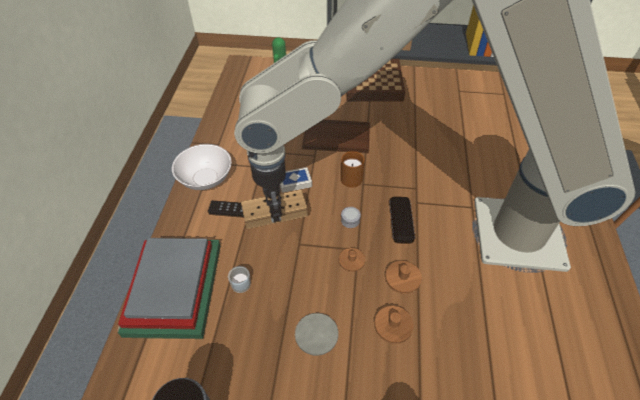

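Run:
```python
from wr import *
a=pix2w("wrist",(229,91),160.5);b=pix2w("wrist",(402,91),160.5);print(a,b)
e=(a-b)[:2];y=np.arctan2(e[1],e[0])-np.pi/2;print("w",np.linalg.norm(e),"yaw",y)
c=(a+b)[:2]/2-75*np.array([np.cos(y),np.sin(y)]);print("centre",c, c-r.observe()["position"][:2])
```

```text
[696.10098661 156.07756367 160.5       ] [716.20168399 103.79309513 160.5       ]
w 56.01520941342919 yaw 0.3670286448340545
centre [636.14650659 103.02206209] [-3.15834457 -0.38142559]
```

jog_arm(deltas=[[-0.5,-4.61,-17.18,0,-0.348],[-0.5,-4.61,-17.18,0,-0.348],[-0.5,-4.61,-17.18,0,-0.348],[-0.5,-4.61,-17.18,0,-0.348],[-0.5,-4.61,-17.18,0,-0.348],[-0.5,-4.61,-17.18,0,-0.348],[-0.5,-4.61,-17.18,0,-0.348],[-0.5,-4.61,-17.18,0,-0.348],[-0.5,-4.61,-17.18,0,-0.348],[-0.5,-4.61,-17.18,0,-0.348],[-0.5,-4.61,-17.18,0,-0.348],[-0.5,-4.61,-17.18,0,-0.348]])

```text
clock: 6.75
position: [524.6, -324.6, 128.8]
ee_rot: [1.0, 0.01, -0.001, -0.001]
ft_force: [0.0, -0.1, -3.2]
gripper_width: 59.0
```

jog_arm(deltas=[[-0.5,0,0,-1.5,0],[-0.5,0,0,-2.8,0],[-0.5,0,0,-2.8,0],[-0.5,0,0,-2.8,0]])

```text
clock: 7.15
position: [525.4, -324.5, 60.0]
ee_rot: [1.0, 0.01, -0.001, -0.001]
ft_force: [-0.5, -0.7, -2.7]
gripper_width: 59.0
```

Run:
```python
from wr import *
s=r.observe();print(s["position"],2*np.arctan2(s["ee_rot"][1],s["ee_rot"][0]),s["clock"])
show("w4",[rect(524.2,-326,16,.019,210,130),rect(524.2,-326,6,.019,198,118)]);save("s4",snapshot("side"))
```

```text
[ 525.36834268 -324.47026255   59.95990994] 0.020588581694440944 7.15
```

View pics/w4.png

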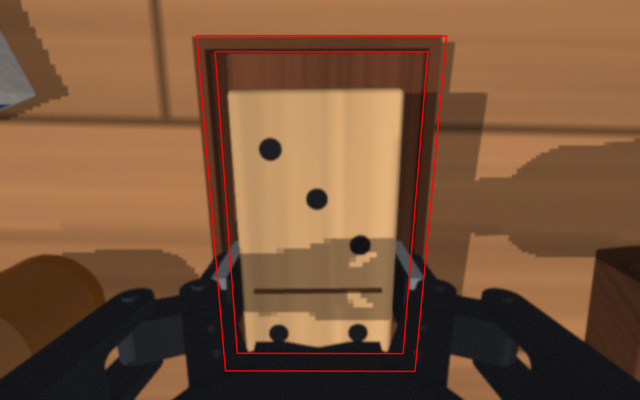

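View pics/s4.png

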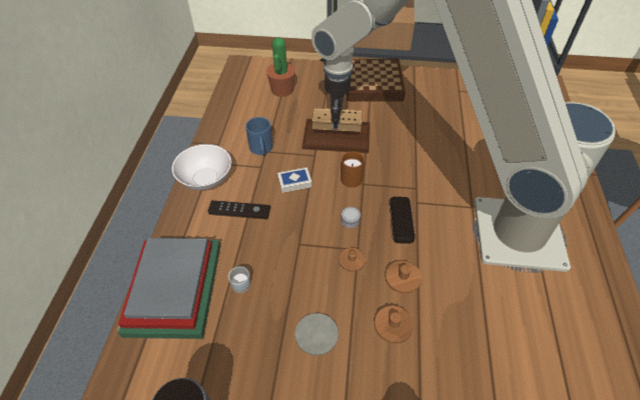

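jog_arm(deltas=[[-0.5,0,-0.03,-1,0],[-0.5,0,-0.03,-1.4,0],[-0.5,0,-0.03,-1.55,0],[-0.5,0,-0.03,-1.6,0],[-0.5,0,-0.03,-1.6,0]])

```text
clock: 7.75
position: [525.7, -326.9, 21.0]
ee_rot: [1.0, 0.009, 0.0, 0.0]
ft_force: [0.6, -0.2, -2.9]
gripper_width: 59.4
```

jog_arm(deltas=[[-0.5,0,0,-0.1,0],[-0.5,0,0,-0.2,0],[-0.5,0,0,-0.26,0],[-0.5,0,0,-0.26,0]])

```text
clock: 8.15
position: [525.4, -326.7, 14.0]
ee_rot: [1.0, 0.009, 0.0, 0.0]
ft_force: [-2.0, 0.6, -0.9]
gripper_width: 59.0
```

jog_arm(deltas=[[-0.5,0,0,-0.05,0],[-0.5,0,0,-0.05,0],[0.65,0,0,-0.05,0],[0.65,0,0,-0.05,0],[0.65,0,0,-0.05,0],[0.65,0,0,0.5,0],[0.65,0,0,2,0],[0.65,0,0,4,0],[0.65,0,0,5,0],[1,0,0,5,0],[1,0,0,5,0]])

```text
clock: 9.25
position: [525.6, -326.8, 140.0]
ee_rot: [1.0, 0.009, 0.001, 0.0]
ft_force: [-0.0, 0.0, -0.7]
gripper_width: 85.7
```

Run:
```python
from wr import *
s=r.observe();print(s["position"],2*np.arctan2(s["ee_rot"][1],s["ee_rot"][0]),s["clock"])
show("w5",[rect(524.2,-326,16,.019,210,130),rect(524.2,-326,42,.019,150,60)])
```

```text
[ 525.56935982 -326.82380364  139.9801213 ] 0.01882921296354058 9.25
```

View pics/w5.png

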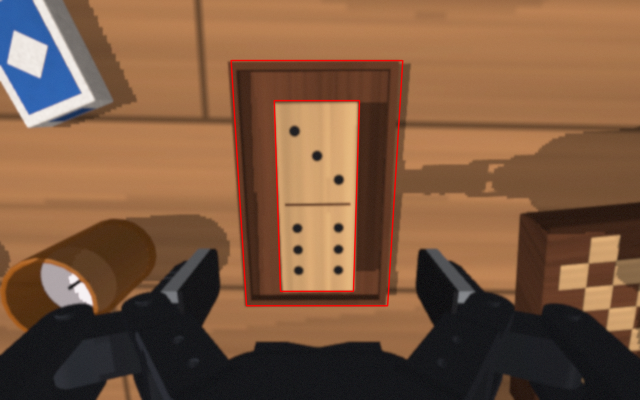

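The domino box sits on the overlay, centred within about 1 mm (top face cols 275–358, rows 101–292). Next is the card box.

jog_arm(deltas=[[1,4.1,8.47,0,0.346],[1,4.1,8.47,0,0.346],[1,4.1,8.47,0,0.346],[1,4.1,8.47,0,0.346],[1,4.1,8.47,0,0.346],[1,4.1,8.47,0,0.346],[1,4.1,8.47,-1,0.346],[1,4.1,8.47,-1,0.346],[1,4.1,8.47,-1,0.346]])

```text
clock: 10.2
position: [626.4, -115.4, 112.5]
ee_rot: [0.983, 0.181, -0.002, -0.001]
ft_force: [-0.2, 0.2, 0.4]
gripper_width: 85.6
```

Run:
```python
from wr import *
s=r.observe();print(s["position"],2*np.arctan2(s["ee_rot"][1],s["ee_rot"][0]),s["clock"])
show("w6",[rect(628,-115,24,.365,90,60)])
```

```text
[ 626.38687262 -115.410327    112.50535298] 0.364111022080108 10.2
```

View pics/w6.png

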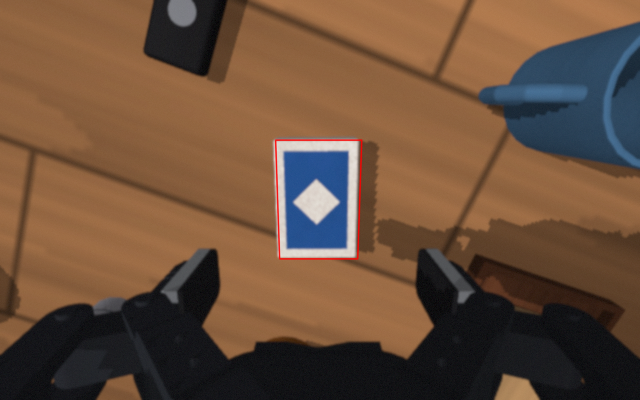

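jog_arm(deltas=[[1,0.05,0.02,-2,0],[1,0.05,0.02,-3.6,0],[1,0.05,0.02,-4.3,0],[1,0.05,0.02,-4.3,0],[0.1,0.05,0.02,-4.3,0],[0.1,0.05,0.02,-4.3,0],[0.1,0.05,0.02,-4.3,0],[0.1,0.05,0.02,-4.3,0],[0.1,0.05,0.02,-4.3,0]], squeeze=35)

```text
clock: 11.15
position: [630.8, -114.8, 8.8]
ee_rot: [0.983, 0.181, 0.002, 0.001]
ft_force: [-0.6, -1.7, 7.2]
gripper_width: 59.4
```

jog_arm(deltas=[[-0.5,0,0,0,0],[-0.5,0,0,0.2,0],[-0.5,0,0,2,0],[-0.5,0,0,4,0],[-0.5,0,0,5,0],[-0.5,0,0,5,0],[-0.5,0,0,5,0]])

```text
clock: 11.85
position: [629.1, -114.4, 132.1]
ee_rot: [0.983, 0.181, 0.001, 0.0]
ft_force: [0.0, 0.2, -2.2]
gripper_width: 58.9
```

Run:
```python
from wr import *
s=r.observe();print(s["position"],2*np.arctan2(s["ee_rot"][1],s["ee_rot"][0]),s["clock"])
p=s["position"];show("w7",[rect(p[0],p[1],p[2]-5+24,.365,90,60)])
```

```text
[ 629.07162868 -114.38257239  132.1467545 ] 0.3648810885639684 11.85
```

View pics/w7.png

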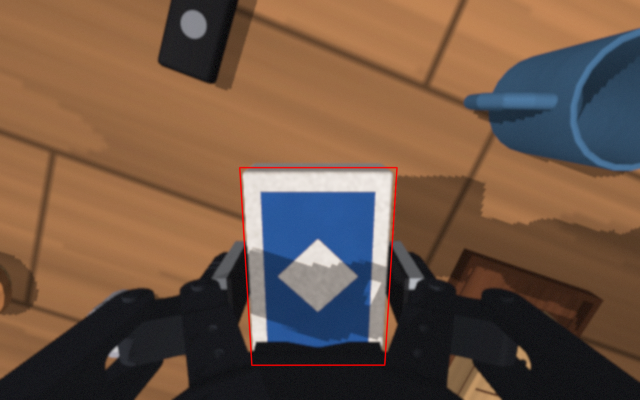

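jog_arm(deltas=[[-0.5,-4.2,-8.46,0,-0.346],[-0.5,-4.2,-8.46,0,-0.346],[-0.5,-4.2,-8.46,0,-0.346],[-0.5,-4.2,-8.46,0,-0.346],[-0.5,-4.2,-8.46,0,-0.346],[-0.5,-4.2,-8.46,0,-0.346],[-0.5,-4.2,-8.46,0,-0.346],[-0.5,-4.2,-8.46,-1.5,-0.346],[-0.5,-4.2,-8.46,-2.8,-0.346],[-0.5,-4.2,-8.46,-2.8,-0.346],[-0.5,-4.2,-8.46,-2.8,-0.346]])

```text
clock: 13.0
position: [524.1, -324.4, 60.6]
ee_rot: [1.0, 0.01, -0.001, -0.001]
ft_force: [0.6, 0.2, -0.1]
gripper_width: 58.6
```

Run:
```python
from wr import *
s=r.observe();print(s["position"],2*np.arctan2(s["ee_rot"][1],s["ee_rot"][0]),s["clock"])
show("w8",[rect(524.2,-326,42,.019,150,60)]);
save("s8",np.vstack([cv2.resize(snapshot("side")[80:200,240:440],None,fx=3,fy=3)[:300],cv2.resize(snapshot("scene")[80:240,90:290],None,fx=3,fy=3)[150:450]]))
```

```text
[ 524.10633647 -324.39753191   60.64336363] 0.020403246370847897 13.0
```

View pics/w8.png

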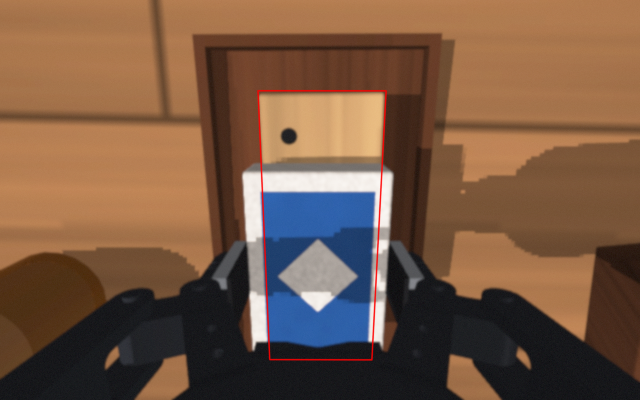

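View pics/s8.png

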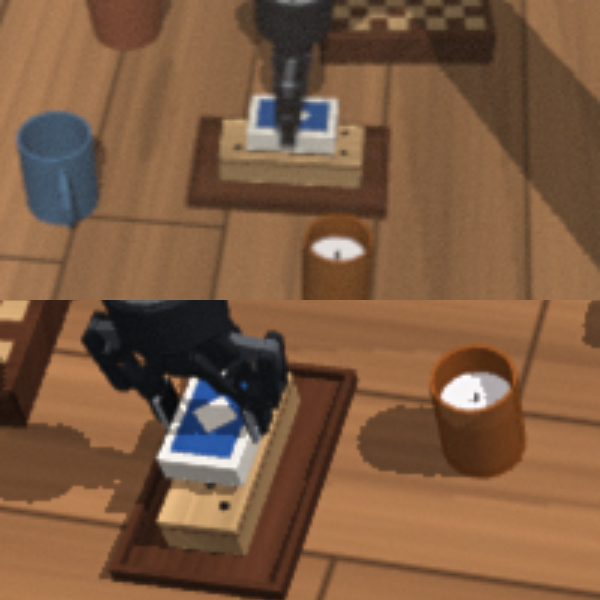

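jog_arm(deltas=[[-0.5,0,-0.06,-0.2,0],[-0.5,0,-0.06,-0.35,0],[-0.5,0,-0.06,-0.42,0],[-0.5,0,-0.06,-0.42,0]])

```text
clock: 13.55
position: [524.0, -327.5, 50.9]
ee_rot: [1.0, 0.009, 0.0, 0.0]
ft_force: [-0.3, 0.1, 0.1]
gripper_width: 59.2
```

jog_arm(deltas=[[-0.5,0,0.04,-0.06,0],[-0.5,0,0.04,-0.12,0],[-0.5,0,0.04,-0.12,0]])

```text
clock: 13.85
position: [524.1, -327.5, 50.7]
ee_rot: [1.0, 0.009, 0.0, 0.001]
ft_force: [-9.1, 1.2, 24.0]
gripper_width: 58.8
```

jog_arm(deltas=[[-0.5,0,0,0.1,0],[-0.5,0,0,0.1,0],[0.65,0,0,0.1,0],[0.65,0,0,0.1,0],[0.65,0,0,0.1,0],[0.65,0,0,0.6,0],[0.65,0,0,2,0],[0.65,0,0,4,0],[1,0,0,4,0],[1,0,0,4,0]])

```text
clock: 14.85
position: [525.1, -327.0, 150.2]
ee_rot: [1.0, 0.009, 0.002, 0.001]
ft_force: [-0.2, -0.6, -0.8]
gripper_width: 85.8
```

Run:
```python
from wr import *
s=r.observe();print(s["position"],2*np.arctan2(s["ee_rot"][1],s["ee_rot"][0]),s["clock"])
show("w9",[rect(524.2,-326,42,.019,150,60),rect(524.2,-326,66,.019,90,60)])
```

```text
[ 525.05648212 -327.04609895  150.16439396] 0.01885705811481659 14.85
```

View pics/w9.png

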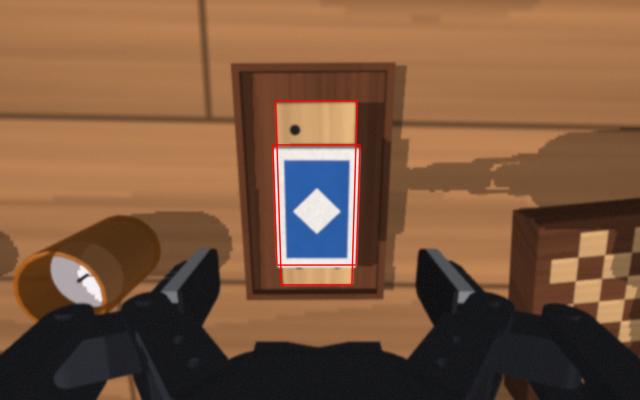

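The card box is centred within about 2 mm (top face cols 277–357, rows 147–267). Next is the tin.

jog_arm(deltas=[[1,-2.82,13.39,0,0],[1,-2.82,13.39,0,0],[1,-2.82,13.39,0,0],[1,-2.82,13.39,0,0],[1,-2.82,13.39,0,0],[1,-2.82,13.39,0,0],[1,-2.82,13.39,0,0],[1,-2.82,13.39,0,0],[1,-2.82,13.39,-1.6,0],[1,-2.82,13.39,-1.6,0],[1,-2.82,13.39,-1.6,0]])

```text
clock: 16.0
position: [452.4, 7.8, 107.0]
ee_rot: [1.0, 0.009, -0.002, -0.0]
ft_force: [0.7, -0.2, 0.7]
gripper_width: 85.5
```

Run:
```python
from wr import *
s=r.observe();print(s["position"],2*np.arctan2(s["ee_rot"][1],s["ee_rot"][0]),s["clock"])
show("w10",[circ(454.5,7.7,30,52)])
```

```text
[452.41031495   7.84800847 107.03896153] 0.01815247375416318 16.0
```

View pics/w10.png

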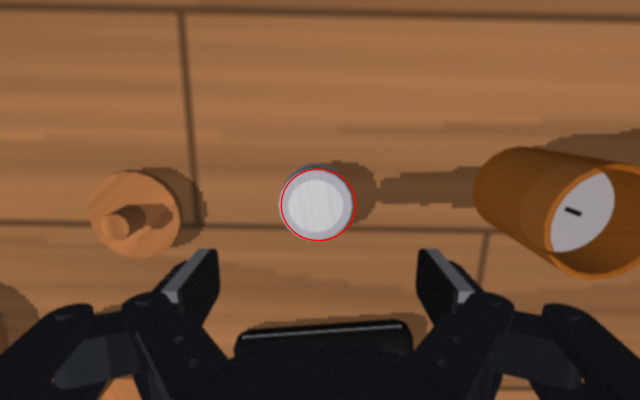

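jog_arm(deltas=[[1,0.09,0,-1.9,0],[1,0.09,0,-3.4,0],[1,0.09,0,-3.96,0],[1,0.09,0,-3.96,0],[-0.1,0.09,0,-3.96,0],[-0.1,0.09,0,-3.96,0],[-0.1,0.09,0,-3.96,0],[-0.1,0.09,0,-3.96,0],[-0.1,0.09,0,-3.96,0],[-0.1,0.09,0,-3.96,0]], squeeze=35)

```text
clock: 17.05
position: [457.1, 8.1, 10.5]
ee_rot: [1.0, 0.009, 0.002, 0.0]
ft_force: [-0.1, -1.8, 8.0]
gripper_width: 50.4
```

jog_arm(deltas=[[-0.5,0,0,0,0],[-0.5,0,0,0.2,0],[-0.5,0,0,2,0],[-0.5,0,0,4,0],[-0.5,0,0,5.6,0],[-0.5,0,0,5.6,0],[-0.5,0,0,5.6,0]])

```text
clock: 17.75
position: [456.3, 8.3, 150.2]
ee_rot: [1.0, 0.009, 0.002, 0.0]
ft_force: [-0.8, -0.1, -3.0]
gripper_width: 50.7
```

Run:
```python
from wr import *
s=r.observe();print(s["position"],2*np.arctan2(s["ee_rot"][1],s["ee_rot"][0]),s["clock"])
p=s["position"];show("w11",[circ(p[0],p[1],p[2]-7+30,52)])
```

```text
[456.33205269   8.33173521 150.21118279] 0.018834188660131475 17.75
```

View pics/w11.png

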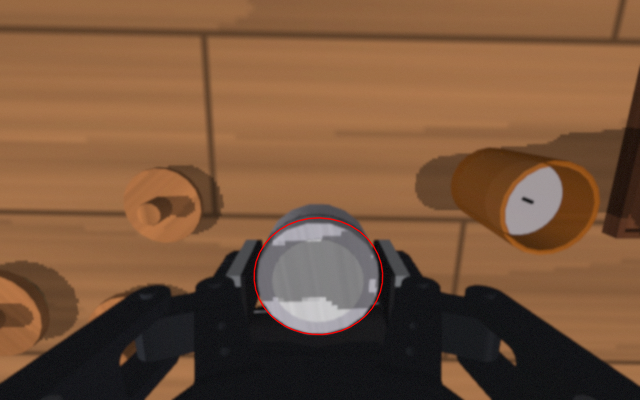

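jog_arm(deltas=[[-0.5,2.69,-13.36,0,0],[-0.5,2.69,-13.36,0,0],[-0.5,2.69,-13.36,0,0],[-0.5,2.69,-13.36,0,0],[-0.5,2.69,-13.36,0,0],[-0.5,2.69,-13.36,0,0],[-0.5,2.69,-13.36,0,0],[-0.5,2.69,-13.36,0,0],[-0.5,2.69,-13.36,-1,0],[-0.5,2.69,-13.36,-2.2,0],[-0.5,2.69,-13.36,-2.2,0],[-0.5,2.69,-13.36,-2.2,0]])

```text
clock: 19.0
position: [521.9, -324.4, 92.3]
ee_rot: [1.0, 0.01, -0.002, -0.001]
ft_force: [0.6, 0.2, -1.0]
gripper_width: 50.1
```

Run:
```python
from wr import *
s=r.observe();print(s["position"],2*np.arctan2(s["ee_rot"][1],s["ee_rot"][0]),s["clock"])
show("w12",[rect(523,-325.7,66,.019,90,60)]);
```

```text
[ 521.91135902 -324.38804634   92.33168625] 0.019243138926680236 19.0
```

View pics/w12.png

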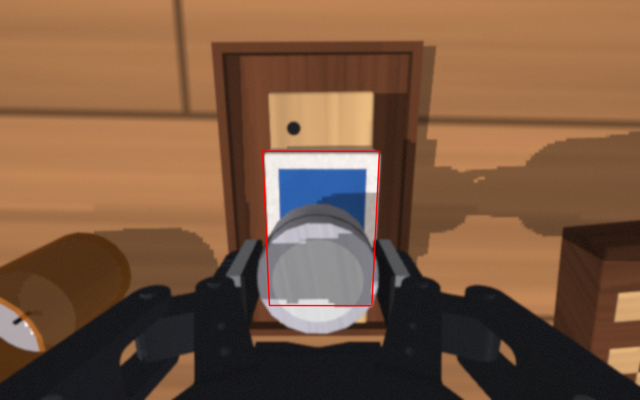

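jog_arm(deltas=[[-0.5,0.06,-0.02,-0.3,0],[-0.5,0.06,-0.02,-0.5,0],[-0.5,0.06,-0.02,-0.56,0],[-0.5,0.06,-0.02,-0.56,0],[-0.5,0.06,-0.02,-0.6,0],[-0.5,0.06,-0.02,-0.6,0]])

```text
clock: 19.65
position: [524.6, -326.2, 79.0]
ee_rot: [1.0, 0.009, 0.0, 0.0]
ft_force: [-0.1, -0.2, -1.2]
gripper_width: 50.3
```

jog_arm(deltas=[[-0.5,-0.02,0,-0.05,0],[-0.5,-0.02,0,-0.08,0],[-0.5,-0.02,0,-0.08,0]])

```text
clock: 19.95
position: [524.0, -326.2, 76.7]
ee_rot: [1.0, 0.009, -0.0, -0.0]
ft_force: [-0.1, 0.9, -0.5]
gripper_width: 50.3
```

jog_arm(deltas=[[-0.5,0,0,-0.05,0],[-0.5,0,0,-0.05,0],[-0.5,0,0,-0.05,0]])

```text
clock: 20.25
position: [524.1, -326.2, 76.6]
ee_rot: [1.0, 0.009, 0.0, 0.0]
ft_force: [-4.1, 0.7, 8.1]
gripper_width: 50.3
```

Contact, with 8 N on the wrist. Releasing.

jog_arm(deltas=[[-0.5,0,0,0.03,0],[-0.5,0,0,0.03,0],[0.6,0,0,0.03,0],[0.6,0,0,0.03,0],[0.6,0,0,0.03,0],[0.6,0,0,0.5,0],[0.6,0,0,2,0],[1,0,0,3,0],[1,0,0,3,0],[1,0,0,3,0]])

```text
clock: 21.25
position: [524.4, -326.4, 151.7]
ee_rot: [1.0, 0.009, 0.001, 0.001]
ft_force: [-0.1, -0.2, -0.6]
gripper_width: 85.4
```

Run:
```python
from wr import *
s=r.observe();print(s["position"],2*np.arctan2(s["ee_rot"][1],s["ee_rot"][0]),s["clock"])
show("w13",[rect(523,-325.7,66,.019,90,60),circ(523,-325.7,96,52)]);
```

```text
[ 524.40418862 -326.4109494   151.69445112] 0.018754232068461912 21.25
```

View pics/w13.png

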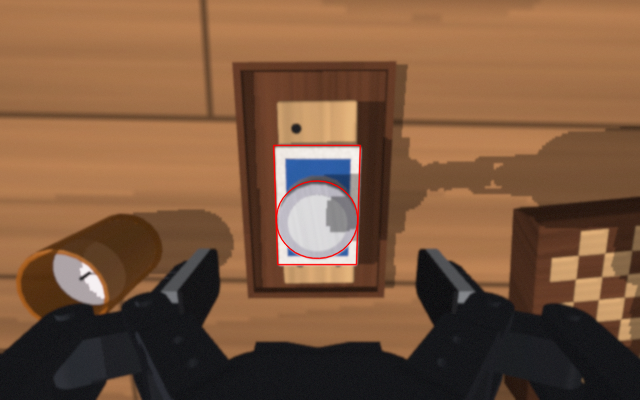

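The stack is built and the tin is centred in the picture at about (317,219). Next is the candle jar.

jog_arm(deltas=[[1,-2.5,7.2,0.4,0],[1,-2.5,7.2,0.4,0],[1,-2.5,7.2,0.4,0],[1,-2.5,7.2,0.4,0],[1,-2.5,7.2,0.4,0],[1,-2.5,7.2,0.4,0],[1,-2.5,7.2,0.4,0]])

```text
clock: 22.0
position: [462.0, -146.8, 160.3]
ee_rot: [1.0, 0.009, -0.0, 0.0]
ft_force: [0.1, -0.3, 0.2]
gripper_width: 85.4
```

Run:
```python
from wr import *
s=r.observe();print(s["position"],2*np.arctan2(s["ee_rot"][1],s["ee_rot"][0]),s["clock"])
show("w14",[circ(462,-146,85,66),circ(462,-146,0,66)]);
```

```text
[ 462.01701225 -146.81107117  160.25042247] 0.01862994076652633 22.0
```

View pics/w14.png

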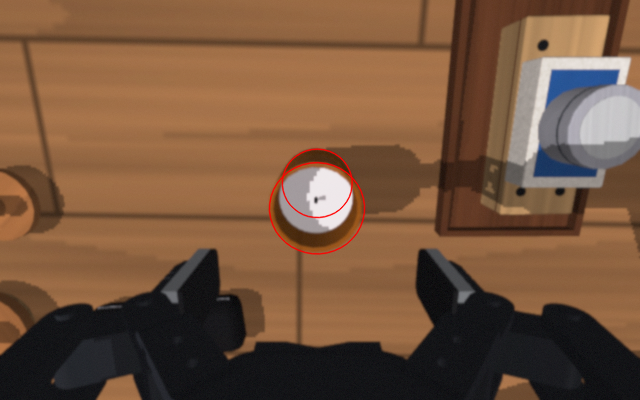

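jog_arm(deltas=[[1,0,0.03,-1.5,0],[1,0,0.03,-3,0],[1,0,0.03,-4.2,0],[1,0,0.03,-4.88,0],[1,0,0.03,-4.88,0],[0.3,0,0.03,-4.88,0],[0.3,0,0.03,-4.88,0],[0.3,0,0.03,-4.88,0],[0.3,0,0.03,-4.88,0],[0.3,0,0.03,-4.88,0]], squeeze=50)

```text
clock: 23.05
position: [462.2, -145.7, 39.4]
ee_rot: [1.0, 0.009, 0.001, 0.0]
ft_force: [-1.3, -1.0, 5.9]
gripper_width: 65.8
```

jog_arm(deltas=[[-0.3,0,0,0,0],[-0.3,0,0,0,0],[-0.3,0,0,0.2,0],[-0.3,0,0,1.2,0],[-0.3,0,0,2.5,0],[-0.3,0,0,4,0],[-0.3,0,0,4,0],[-0.3,0,0,4,0]])

```text
clock: 23.85
position: [461.7, -145.4, 139.1]
ee_rot: [1.0, 0.009, 0.001, 0.0]
ft_force: [0.2, 0.2, -3.2]
gripper_width: 65.7
```

Run:
```python
from wr import *
s=r.observe();print(s["position"],2*np.arctan2(s["ee_rot"][1],s["ee_rot"][0]),s["clock"])
p=s["position"];show("w15",[circ(p[0],p[1],p[2]-38+85,66)])
save("s15",snapshot("side"))
```

```text
[ 461.72728524 -145.40736831  139.13604193] 0.018871957248446296 23.85
```

View pics/w15.png

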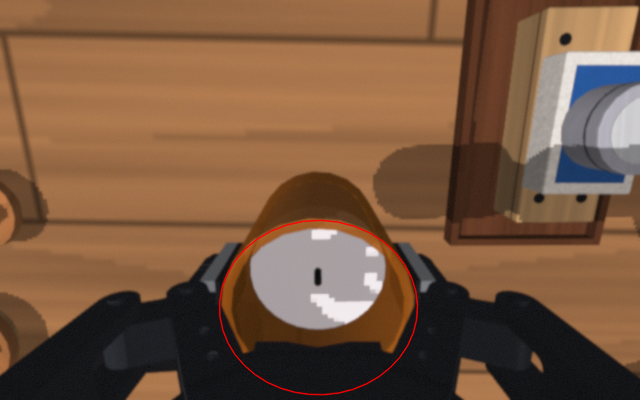

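View pics/s15.png

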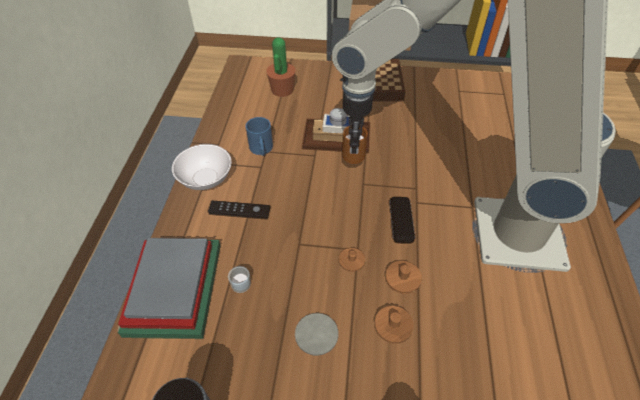

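jog_arm(deltas=[[-0.3,0.15,1.2,0,0.4],[-0.3,0.4,3,0,0.4],[-0.3,1.8,19.64,0,0.4],[-0.3,1.8,19.64,0,0.4],[-0.3,1.8,19.64,0,0.4],[-0.3,1.8,19.64,0,0.4],[-0.3,1.8,19.64,0,0.4],[-0.3,1.8,19.64,0,0.4],[-0.3,1.8,19.64,0,0.4],[-0.3,1.8,19.64,0,0.4],[-0.3,1.8,19.64,0,0.4],[-0.3,1.8,19.64,0,0.4]])

```text
clock: 25.15
position: [505.6, 347.5, 136.5]
ee_rot: [0.978, 0.209, -0.001, 0.0]
ft_force: [0.8, -1.2, -2.1]
gripper_width: 65.6
```

jog_arm(deltas=[[-0.3,0,0,0,0],[-0.3,0,0,0,0]])

```text
clock: 25.35
position: [505.8, 343.6, 137.5]
ee_rot: [0.978, 0.207, -0.001, 0.001]
ft_force: [-0.2, 0.5, -3.1]
gripper_width: 65.7
```

Run:
```python
from wr import *
s=r.observe();print(s["position"],2*np.arctan2(s["ee_rot"][1],s["ee_rot"][0]),s["clock"])
show("w16",[circ(506.7,345.7,8,100)])
```

```text
[505.83837235 343.63408102 137.50489152] 0.41765236081996016 25.35
```

View pics/w16.png

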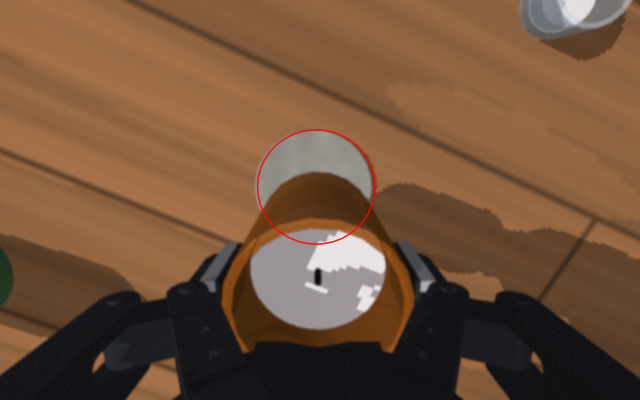

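jog_arm(deltas=[[-0.3,0.04,0.09,-1.2,0],[-0.3,0.04,0.09,-2.4,0],[-0.3,0.04,0.09,-3.2,0],[-0.3,0.04,0.09,-3.4,0],[-0.3,0.04,0.09,-3.4,0],[-0.3,0.04,0.09,-3.4,0]])

```text
clock: 26.0
position: [508.4, 347.7, 54.7]
ee_rot: [0.978, 0.207, 0.001, -0.0]
ft_force: [0.6, -0.6, -2.8]
gripper_width: 65.9
```

jog_arm(deltas=[[-0.3,-0.05,-0.06,-0.12,0],[-0.3,-0.05,-0.06,-0.22,0],[-0.3,-0.05,-0.06,-0.26,0],[-0.3,-0.05,-0.06,-0.26,0]])

```text
clock: 26.4
position: [506.4, 346.4, 47.5]
ee_rot: [0.978, 0.208, 0.0, -0.0]
ft_force: [-0.4, -0.8, 0.6]
gripper_width: 65.7
```

jog_arm(deltas=[[-0.3,0,0,-0.02,0],[-0.3,0,0,-0.02,0],[1,0,0,-0.02,0],[1,0,0,-0.02,0],[1,0,0,-0.02,0],[1,0,0,0.5,0],[1,0,0,1.5,0],[1,0,0,3,0],[1,0,0,4.6,0],[1,0,0,4.6,0],[1,0,0,4.6,0]])

```text
clock: 27.5
position: [507.0, 346.8, 164.0]
ee_rot: [0.978, 0.208, 0.002, -0.001]
ft_force: [-0.3, -0.1, 1.1]
gripper_width: 85.6
```

Run:
```python
from wr import *
s=r.observe();print(s["position"],2*np.arctan2(s["ee_rot"][1],s["ee_rot"][0]),s["clock"])
show("w17",[circ(506.7,346,8,100),circ(506.7,346,93,66)])
```

```text
[507.0257857  346.78490336 164.04290006] 0.4188180042632543 27.5
```

View pics/w17.png

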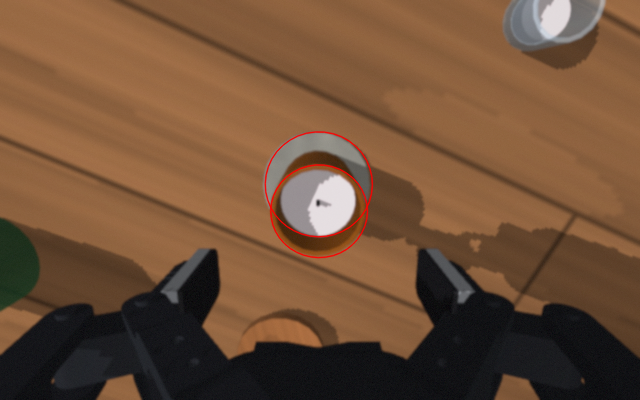

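The jar stands centred on the coaster; both overlays match at about (318,212). Now to the lid.

jog_arm(deltas=[[0.3,-2.68,-8.19,0,0],[0.3,-2.68,-8.19,0,0],[0.3,-2.68,-8.19,0,0],[0.3,-2.68,-8.19,0,0],[0.3,-2.68,-8.19,0,0],[0.3,-2.68,-8.19,0,0],[0.3,-2.68,-8.19,-1,0],[0.3,-2.68,-8.19,-1,0],[0.3,-2.68,-8.19,-1,0]])

```text
clock: 28.45
position: [439.3, 142.3, 136.6]
ee_rot: [0.978, 0.208, -0.001, 0.0]
ft_force: [-0.0, -0.6, -0.5]
gripper_width: 55.9
```

Run:
```python
from wr import *
s=r.observe();print(s["position"],2*np.arctan2(s["ee_rot"][1],s["ee_rot"][0]),s["clock"])
show("w18",[circ(440,142,18,68),circ(440,142,42,20)])
```

```text
[439.25950553 142.29005808 136.61853509] 0.41967272492456453 28.45
```

View pics/w18.png

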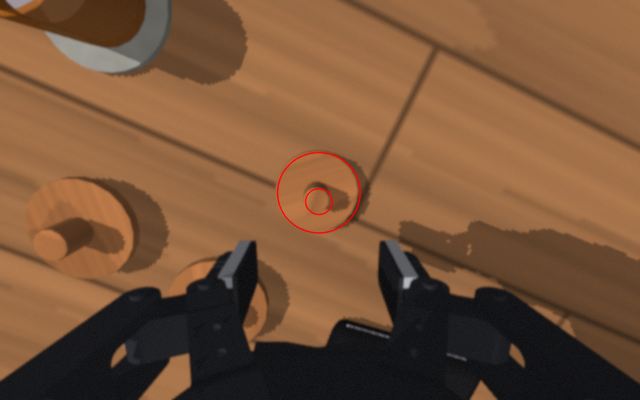

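jog_arm(deltas=[[0.3,0.03,0,-1.8,0],[0.3,0.03,0,-3.4,0],[0.3,0.03,0,-4.3,0],[0.3,0.03,0,-4.5,0],[0.3,0.03,0,-4.5,0],[-0.8,0.03,0,-4.5,0],[-0.8,0.03,0,-4.5,0],[-0.8,0.03,0,-4.5,0],[-0.8,0.03,0,-4.5,0],[-0.8,0.03,0,-4.5,0],[-0.8,0.03,0,-4.5,0]], squeeze=40)

```text
clock: 29.6
position: [441.1, 141.9, 26.0]
ee_rot: [0.978, 0.208, 0.001, -0.0]
ft_force: [-1.2, 0.7, 6.6]
gripper_width: 18.3
```

jog_arm(deltas=[[-1,0,0,0,0],[-1,0,0,0.2,0],[-1,0,0,1.5,0],[-1,0,0,3.5,0],[-1,0,0,5.2,0],[-1,0,0,5.2,0],[-1,0,0,5.2,0]])

```text
clock: 30.3
position: [440.7, 141.7, 156.2]
ee_rot: [0.978, 0.208, 0.002, -0.0]
ft_force: [0.1, -0.3, -0.9]
gripper_width: 18.3
```

Run:
```python
from wr import *
s=r.observe();print(s["position"],2*np.arctan2(s["ee_rot"][1],s["ee_rot"][0]),s["clock"])
p=s["position"];show("w19",[circ(p[0],p[1],p[2]-6,68)])
save("s19",snapshot("side"))
```

```text
[440.67680691 141.73327776 156.18743746] 0.41874755137442904 30.3
```

View pics/w19.png

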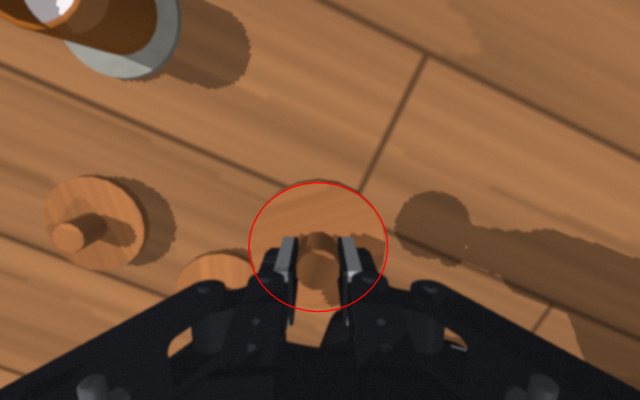

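View pics/s19.png

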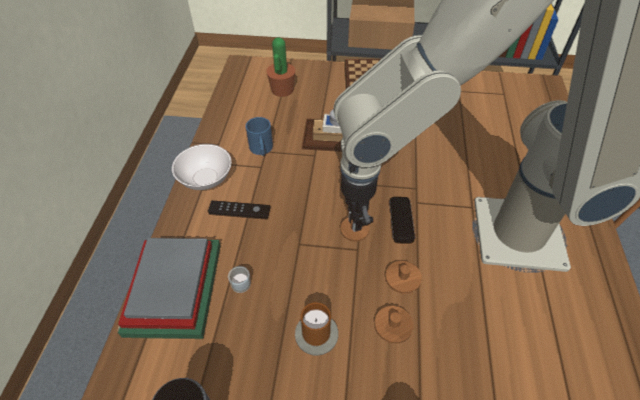

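jog_arm(deltas=[[-1,2.64,8.17,0,0],[-1,2.64,8.17,0,0],[-1,2.64,8.17,0,0],[-1,2.64,8.17,0,0],[-1,2.64,8.17,0,0],[-1,2.64,8.17,0,0],[-1,2.64,8.17,0,0],[-1,2.64,8.17,0,0],[-1,2.64,8.17,0,0]])

```text
clock: 31.3
position: [505.6, 344.3, 154.3]
ee_rot: [0.978, 0.207, -0.001, 0.0]
ft_force: [1.1, -0.4, -0.3]
gripper_width: 18.1
```

Run:
```python
from wr import *
s=r.observe();print(s["position"],2*np.arctan2(s["ee_rot"][1],s["ee_rot"][0]),s["clock"])
p=s["position"];show("w20",[circ(506.7,346,8,100),circ(506.7,346,93,66)])
save("s20",np.hstack([cv2.resize(snapshot("side")[240:370,240:390],None,fx=2.6,fy=2.6),cv2.resize(snapshot("scene")[130:260,390:540],None,fx=2.6,fy=2.6)]))
```

```text
[505.640808   344.2934434  154.30242426] 0.4174356553654136 31.3
```

View pics/w20.png

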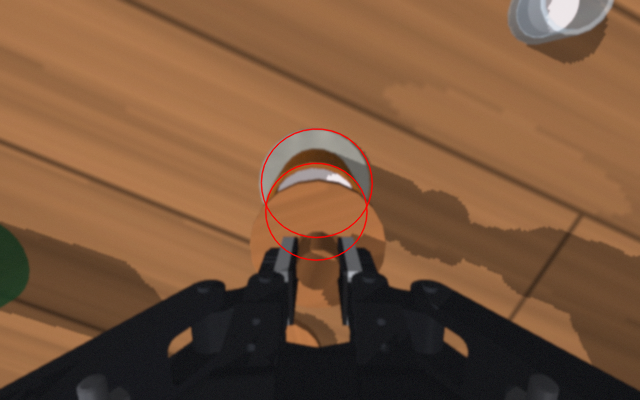

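View pics/s20.png

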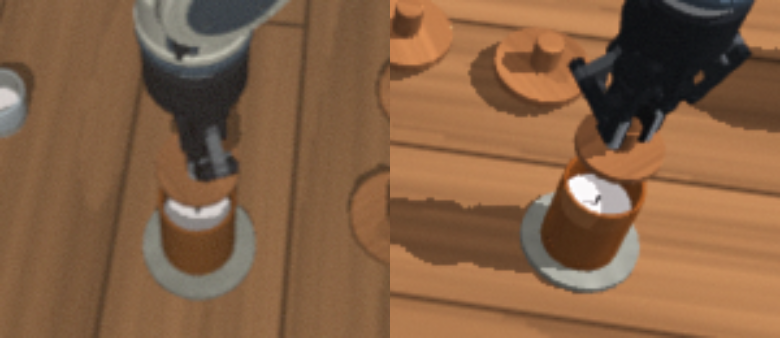

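jog_arm(deltas=[[-1,0.02,0.04,-0.6,0],[-1,0.02,0.04,-1,0],[-1,0.02,0.04,-1.17,0],[-1,0.02,0.04,-1.17,0],[-1,0.02,0.04,-1.17,0]])

```text
clock: 31.95
position: [506.5, 346.8, 125.0]
ee_rot: [0.978, 0.208, -0.0, 0.0]
ft_force: [0.6, 0.2, -0.6]
gripper_width: 18.3
```

jog_arm(deltas=[[-1,0,-0.02,-0.2,0],[-1,0,-0.02,-0.4,0],[-1,0,-0.02,-0.5,0],[-1,0,-0.02,-0.55,0],[-1,0,-0.02,-0.55,0]])

```text
clock: 32.45
position: [506.5, 346.3, 111.3]
ee_rot: [0.978, 0.208, -0.0, 0.0]
ft_force: [-0.2, 0.9, -0.1]
gripper_width: 18.2
```

jog_arm(deltas=[[-1,0,0,-0.05,0],[-1,0,0,-0.1,0],[-1,0,0,-0.12,0],[-1,0,0,-0.12,0]])

```text
clock: 32.85
position: [506.7, 346.4, 109.1]
ee_rot: [0.978, 0.208, 0.0, -0.0]
ft_force: [-1.9, -1.0, 4.7]
gripper_width: 18.0
```

The plug went in freely, and the rim made contact at the expected height (TCP 109). Releasing.

jog_arm(deltas=[[-1,0,0,0.02,0],[0,0,0,0.02,0],[0,0,0,0.02,0],[0,0,0,0.02,0],[0,0,0,0.02,0],[0,0,0,0.6,0],[0,0,0,2,0],[0,0,0,4,0],[0,0,0,4,0],[0,0,0,4,0]])

```text
clock: 33.85
position: [507.5, 346.9, 211.1]
ee_rot: [0.978, 0.208, 0.002, -0.001]
ft_force: [-0.8, -1.1, -0.2]
gripper_width: 42.8
```

Run:
```python
from wr import *
s=r.observe();print(s["position"],s["gripper_width"],s["clock"])
show("w21",[circ(506.7,346,8,100),circ(506.7,346,101,68),circ(506.7,346,125,20)])
def ov(c,shapes):
    i=camera_info(c);im=snapshot(c)[:,:,::-1].copy()
    for p in shapes:
        q=np.array([w2pix(c,x,i) for x in p]);cv2.polylines(im,[np.round(q*8).astype(np.int32)],True,(0,0,255),1,cv2.LINE_AA,3)
    return im
S=[circ(506.7,346,8,100),circ(506.7,346,101,68),circ(506.7,346,125,20),rect(524.2,-326,42,.019,150,60),rect(523,-325.7,66,.019,90,60),circ(523,-325.7,96,52)]
a=ov("side",S);b=ov("scene",S)
R=lambda im,y,x:cv2.resize(im[y:y+120,x:x+130],(390,300),interpolation=3)
cv2.imwrite("pics/s21.png",np.vstack([np.hstack([R(a,250,250),R(b,140,400)]),np.hstack([R(a,80,270),R(b,110,110)])]))
```

```text
[507.45431423 346.92678741 211.13955014] 42.8140232534273 33.85
```

View pics/w21.png

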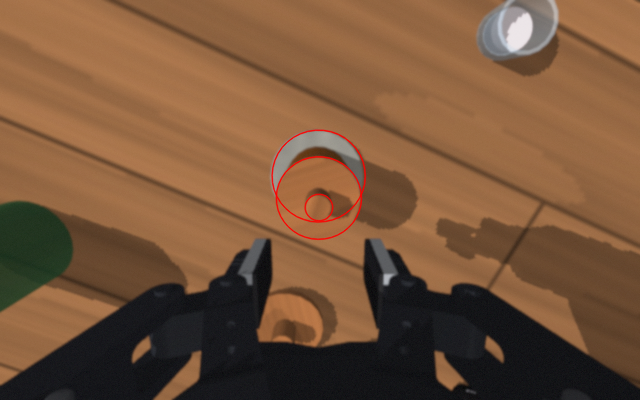

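View pics/s21.png

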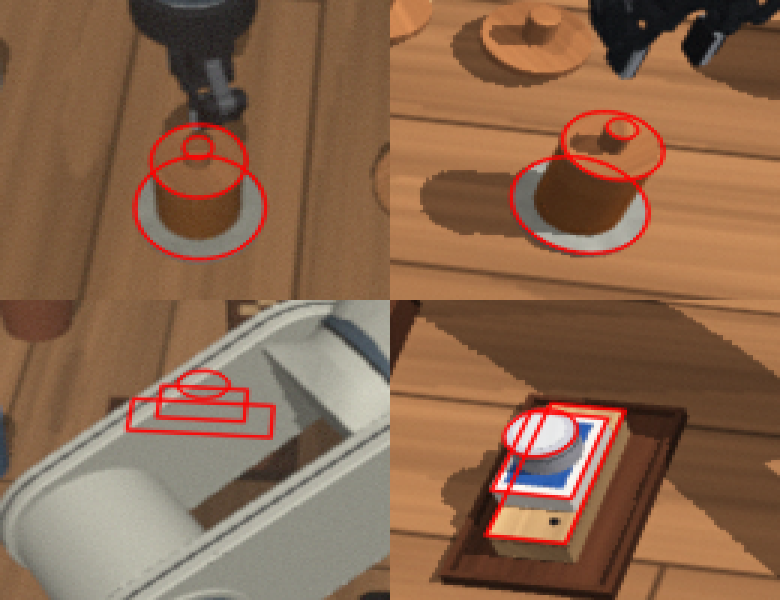

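The lid sits on its overlay (seated height, centred), and the stack is intact. I'll check the bystanders quickly, then hand in.

Run:
```python
from h import *
im=snapshot("scene");a=cv2.imread("pics/scene0.png")[:,:,::-1]
for n,(y,x,h,w) in {"mug":(245,130,60,75),"remote":(265,270,90,45),"tealight":(275,390,40,40)}.items():
    t=np.ascontiguousarray(a[y:y+h,x:x+w]);R=np.ascontiguousarray(im[y-10:y+h+10,x-10:x+w+10])
    _,v,_,l=cv2.minMaxLoc(cv2.matchTemplate(R,t,cv2.TM_CCOEFF_NORMED));print(n,round(v,3),l[0]-10,l[1]-10)
print(r.hand_in())
```

```text
mug 0.999 0 0
remote 0.999 0 0
tealight 0.998 0 0
the job is handed in; nothing more can be done
None
```

The job is done and handed in at about 34 s of the 125 s. The hand-in gives no verdict, so what follows comes from my own checks.

- **Stack:** the domino box is on the tray, lengthways and centred to about 1 mm. The card box is about 1–2 mm off the domino box's centre, and the tin is centred on the card box.
- **Candle:** the jar stands upright in the middle of the coaster. I picked the smallest of the three lids; its measured size matched the 68 mm disc. It went in freely, touched the rim at the expected height, and matched its seated position in all three cameras.
- **Bystanders:** the mug, remote and tealight show zero pixel shift from the first scene picture.
- **Gripper:** it is open and clear of everything.
- **Checks that fell short:** in the last side picture the arm hid the stack, so its final check rests on the scene camera and the earlier wrist picture. Setting the card box down briefly read 24 N at the wrist, against the 120 N wrist limit.

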